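# Seat the pan and zero the touch-free scale

## Robot

A 6-joint arm with a two-finger parallel gripper is mounted at the origin on a cart in front of the work surface, level with it; the furniture and walls round the work are solid. World frame = base frame: x ahead of the robot, y to its left, z up, the work surface at z = 0. Lengths are in mm, angles in rad, forces in N, time in s.
With the tool pointing down it reaches from about 400 to 925 mm from the base axis. Payload 12.5 kg.
Tool frame: the origin (TCP) lies between the finger pads, 19 mm behind the fingertips; this is the grasp point; z points along the fingers, y is the line along which they close (so a half turn about z gives the same grasp; the last joint's range is limited). The gripper opens to 95 mm and grips with 3 to 60 N. Pads are 20 mm wide; open, the fingers measure 119 mm over their backs; the gripper's body (75 mm by 180 mm) begins 59 mm behind the grasp point.
Start: joints at [1.241, 0.491, 1.559, -0, 1.092, -0.106], TCP at [138.691, 609.434, 233.461] pointing down, gripper open.
Joint ranges: [-3.1, 3.1], [-0.84, 2.19], [0.05, 2.79], [-1.13, 4.28], [0.06, 2.93], [-2.69, 2.69]. Speed limits (rad/s): [2.22, 2.22, 2.79, 3.14, 3.14, 3.14].

## Interface

Orientations are given as [roll, pitch, yaw] about the fixed x, y, z axes, in that order (R = Rz(yaw) Ry(pitch) Rx(roll)).
In Python, from cell import env gives the robot as it stands.
- The arm moves only by the shell command python3 steer.py 'ROWS'. ROWS is a JSON list of rows, 1 to 5 of them, each written [[dx, dy, dz], turn, opening]: dx, dy, dz in units of 25 mm, then a turn about the tool's z in rad, then the opening from 0.0 (shut) to 1.0 (fully open); each row is the pose to reach, as a shift and turn from the pose commanded when the command began, along the tool's axes at that moment; what a row does not reach only later rows make up. A row lasts 1/12 s, in which the tool goes at most 41.7 mm and 0.125 rad, less where a joint would pass 70% of its speed; a pose out of reach is approached as far as the arm can. The fingers move at their own pace and stop on an object; the grip force is fixed at half the most. Time passes only in rows, so rows that do not move let the fingers close. It prints the time, the measured TCP pose, the force, the opening and the grip force at its end. Input that does not fit is refused with a message, and nothing moves.
- env.state(): the state, without advancing time (a new reading comes with each control period).
- env.read_camera(name): name is "scene" or "side" or "wrist"; returns (picture, depth): 480x640x3 uint8, red, green, blue; 480x640 float32, mm along the optical axis (not along the pixel's ray), 0 where there is no reading.
- env.camera_info(name): a dict with "vertical_fov" (degrees; the focal length in pixels is half the picture's height over the tangent of half this angle, whatever the lens; pixels are square), "cx", "cy" (the principal point, pixels), "dist_coeffs" ([k1, k2, p1, p2, k3] as OpenCV has them; the pictures are not rectified), "origin" and "attitude" of the camera in the world. Camera axes: x right, y down, z forward; pixel columns grow to the right and rows downward; lengths in mm; the calibration is good to about 2 mm. A picture is of the moment at which its call begins: read the wrist's pose just before it. camera_info takes no time and is no camera call; for the wrist camera it gives the pose at the moment of the call.
- env.job_done(): hands the job in; it is judged then, once.
The state is a dict: "t": time; "joints": joint angles; "qvel": joint speeds; "tau": joint torques, N m; "eef_pos": TCP position; "tcp_rot": TCP orientation; "ft_force": force on the tool from outside, world axes, zero at the start; "moment": the same for the moment, N m; "opening": opening from 0.0 (shut) to 1.0 (fully open); "grip_force": force on a finger pad.
Only numpy, scipy, OpenCV 4.12 (cv2) and the standard library are available. Lean on these libraries where they do the work, as an engineer would, in place of code of your own. Each camera call takes 0.05 s, during which the arm holds its last target. There are 200 camera calls.

## Task

The steel pan of diced onion stands too far forward on the portion scale: push it back gently with the fingertips, without lifting it, until it sits fully home against the back of the bent-rod rail on the weighing plate. Then, with nothing touching pan or scale, zero the scale through its touch-free eye: point down at the green-ringed eye from just above, stay there for about two seconds, and draw the hand well clear. Never touch the scale itself, do not point at the blue-ringed eye, and leave the things round the scale where they are.

Things in the scene. Friction and masses are not known exactly. Their poses are not given: they have to be found in the camera images.
- scale: Low portion scale, fixed, 250 mm deep (x), 216 mm wide (y). Origin: centre of its underside; x points to its back, y to its left, z up. Black control strip in front (x -125 to -50 mm, sloping up from 28 to 37 mm above the surface; display in the middle, an eye at each end). Behind it the steel weighing plate: x -46 to +124 mm, y -107 to +107 mm, top 46 mm above the surface.
- scale_plate (a joint): How far the weighing plate is pressed down on its load cell, m: 0 unloaded, 0.00067 per newton, stop at 0.010. The pan alone gives 0.0018 to 0.0041.
- pan_home (a point): Where the pan's origin lies when the pan is home; axes as the scale's; 54.5 mm behind the scale's origin, 46 mm up (the plate settles up to 4 mm). The U-shaped rail of 8 mm rod round it, open to the front, is 14 mm high over the plate; in this frame its back rod's face is at x +42 mm, its side rods' inner faces at y +-77.5 mm, splayed to +-90 mm at the front ends (x -66 mm).
- zero_eye (a point): Centre of the top of the green-ringed eye (ring 27 mm across) at the left end of the control strip, 34 mm above the surface, 85.5 mm before and 74 mm to the left of the scale's origin. Axes as the scale's, z up. It answers to a tool point (TCP) held over it, at most about 80 mm above.
- blue_eye (a point): Centre of the top of the blue-ringed eye, the mirror image at the right end (74 mm to the right of the scale's centre line). Switches the units: not wanted.
- onion_pan: Loose pale steel pan of diced onion, 0.3 to 0.6 kg, on the plate. Origin: centre of its underside; long side along y. Walls 82 mm (x) by 150 mm (y), 65 mm high; a flange from 58 to 64 mm up measures 107 mm (x) by 172 mm (y). Starts 60 to 90 mm before home, a little askew, its flange over the control strip. Slides under a push of 1 to 3 N at the middle of its front flange.
- cup_red: Steel sauce cup with red sauce, 65 mm across, 42 mm high, standing beside the scale. Origin: centre of its underside.
- cup_empty: Empty steel sauce cup, 65 mm across, 42 mm high, beside the scale. Origin: centre of its underside.
- ring_mould: Steel plating ring, 68 mm across, 45 mm high, beside the scale. Origin: centre of its underside.
- thermometer: White folding probe thermometer lying on the surface beside the scale, 152 mm long (x), 36 mm wide, 17 mm high. Origin: centre of its underside.
- post (a point): Foot of the fixed upright steel post at the right front corner of the worktop: 33 mm across (its foot flange wider), 0.78 m tall, with a bar along x from its top. It may stand between the arm's start and the scale: draw the arm in, or go round, before swinging past it.

How it is judged (in metres and radians):
On the way, in this order (a step that is already met when the one before it is completed fails the run):
1. the pan sits fully home in the rail, at rest and let go (x of onion_pan in the frame of pan_home between -0.006 and 0.006 m and y of onion_pan in the frame of pan_home between -0.007 and 0.007 m and angle between the x axis of onion_pan and the x axis of scale, either way round below 0.07 rad and angle between onion_pan's own z axis and vertical below 0.05 rad and contact force between each of the arm, the fingers and onion_pan below 0.1 N and linear speed of onion_pan below 0.02 m/s), for 0.3 s.
2. the tool point dwells just above the green-ringed eye, pointing down at it, with nothing touching pan or scale (horizontal distance between the grasp point and zero_eye below 0.016 m and z of the grasp point in the frame of zero_eye between 0.01 and 0.085 m and angle between the grasp point's own z axis and vertical above 2.5 rad and contact force between each of the arm, the fingers and onion_pan below 0.1 N and x of onion_pan in the frame of pan_home above -0.006 m), for 1.5 s.
At the end, for the whole second after the job is handed in: The pan rests on the weighing plate within 6 mm (x) and 7 mm (y) of home, square to the scale within 0.07 rad and level, and the tool point is more than 120 mm from the green-ringed eye (x of onion_pan in the frame of pan_home between -0.006 and 0.006 m and y of onion_pan in the frame of pan_home between -0.007 and 0.007 m and angle between the x axis of onion_pan and the x axis of scale, either way round below 0.07 rad and angle between onion_pan's own z axis and vertical below 0.05 rad and linear speed of onion_pan below 0.02 m/s and value of joint scale_plate above 0.001 m and distance between the grasp point and zero_eye above 0.12 m); the robot touches nothing.
It fails at once if the pan is lifted off the plate or tipped (z of onion_pan in the frame of pan_home above 0.004 m or angle between onion_pan's own z axis and vertical above 0.12 rad).
It fails at once if the pan is shoved or squeezed with more than 25 N, or the plate leaned on (more than about 13 N on the load cell) (contact force between any of the fingers, the arm and onion_pan above 25 N or value of joint scale_plate above 0.0085 m).
It fails at once if the robot touches the scale (contact force between any of the fingers, the arm and scale above 0.5 N).
It fails at once if the tool points at the blue-ringed eye (horizontal distance between the grasp point and blue_eye below 0.016 m and z of the grasp point in the frame of blue_eye below 0.085 m).
It fails at once if something beside the scale is moved (distance of any of cup_red, cup_empty, ring_mould, thermometer from where it was at the start of the episode above 0.015 m).
It also fails if it takes over 61 s, if anything falls off the work surface, if the arm or the gripper's body presses on something with over 40 N, if the wrist force passes 120 N, or if a joint passes its speed limit or range.

## Working session

There is one attempt and no reset: what is moved stays moved. The work goes in short steps, Python scripts to look and compute and a shell command to move; the robot and the scene stay as the last step left them, time stands still between calls to the robot, and variables do not carry over. Pictures are saved under pics/ and viewed, at most 10 in all, crops included, and the job is handed in when it is done.

```bash
ls; mkdir -p pics
python3 - <<'E'
from cell import env
import cv2,numpy as np
for n in ("scene","side"):
    p,d=env.read_camera(n); cv2.imwrite(f"pics/{n}0.png",p[:,:,::-1]); np.savez(f"{n}0.npz",p=p,d=d); print(env.camera_info(n))
print(env.camera_info("wrist")); print(env.state())
E
```

```text
cell.py
pics
steer.py
{'vertical_fov': 50.07170549705547, 'cx': 312.54559545513575, 'cy': 241.66717756493227, 'dist_coeffs': array([-0.04002091,  0.        ,  0.        ,  0.        ,  0.        ]), 'origin': array([647.10092975, 940.13577055, 661.60613595]), 'attitude': array([-2.13424477, -0.01250221,  2.98069805])}
{'vertical_fov': 45.1981433478358, 'cx': 317.71435499351895, 'cy': 246.44301751716972, 'dist_coeffs': array([-0.08512012,  0.        ,  0.        ,  0.        ,  0.        ]), 'origin': array([  -51.20713343, -1183.8786528 ,   958.31725965]), 'attitude': array([-2.17523714e+00,  1.57278639e-03, -4.31284314e-01])}
{'vertical_fov': 60.18903118175167, 'cx': 322.7786635369267, 'cy': 245.87887511420686, 'dist_coeffs': array([-0.06617675,  0.        ,  0.        ,  0.        ,  0.        ]), 'origin': array([ 66.04323434, 626.09774535, 384.7164806 ]), 'attitude': array([2.87533927e+00, 4.24019815e-04, 1.34774161e+00])}
{'t': 0.1, 'joints': array([ 1.24140268e+00,  4.91489033e-01,  1.55937677e+00, -2.65097374e-05,
        1.09170370e+00, -1.05609497e-01]), 'qvel': array([-1.03820991e-03, -2.38542643e-03, -5.11956600e-05,  5.28083985e-04,
       -1.29979994e-03, -1.73334521e-03]), 'tau': array([ 1.93095409e-03, -6.13619828e+01, -2.58604485e+01,  6.93818950e-02,
        4.70787473e-02, -6.28185035e-05]), 'eef_pos': array([138.62747534, 609.23463277, 232.93058355]), 'tcp_rot': array([-3.14061877e+00, -7.95907514e-05,  2.91782069e+00]), 'ft_force': array([0.39462511, 0.6232022 , 0.01507374]), 'moment': array([ 0.01713564,  0.06183317, -0.02294893]), 'grip_force': 0.0, 'opening': 0.9958067516457696}
```

View pics/scene0.png

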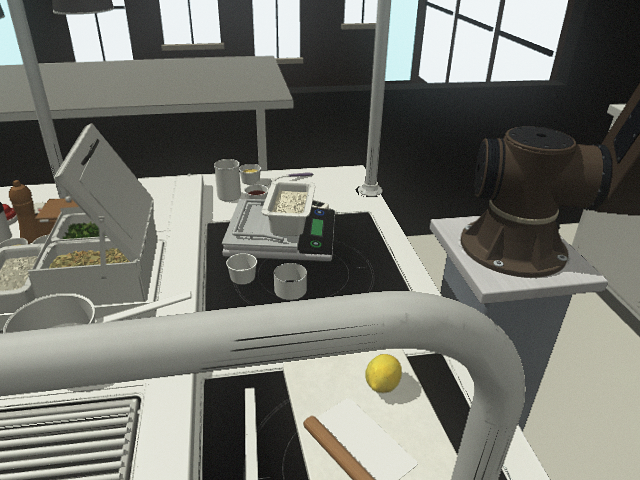

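View pics/side0.png

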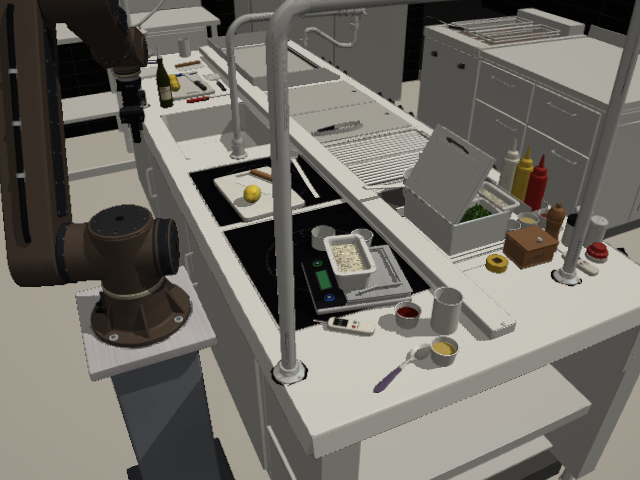

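The scene view shows the scale with the green eye at about (316,243), the blue eye at (320,212) and the pan flange around (290,195). The side view shows the green eye at (318,264), the blue eye at (330,298), the post foot at (290,372), the thermometer at (350,325), the red cup at (407,313), and the empty cup and ring at (360,237) and (322,235).

```bash
cat > h.py <<'E'
import numpy as np,cv2
from scipy.spatial.transform import Rotation as R
def cam(ci):
    f=240/np.tan(np.radians(ci['vertical_fov'])/2)
    return np.array([[f,0,ci['cx']],[0,f,ci['cy']],[0,0,1]]),np.array(ci['dist_coeffs']),R.from_euler('xyz',ci['attitude']).as_matrix(),np.array(ci['origin'])
def cloud(ci,d):
    K,D,A,o=cam(ci); v,u=np.mgrid[0:480,0:640]
    n=cv2.undistortPoints(np.stack([u,v],-1).reshape(-1,1,2).astype(float),K,D).reshape(480,640,2)
    return np.dstack([n*d[...,None],d])@A.T+o
def ray(ci,uv,z):
    K,D,A,o=cam(ci); n=cv2.undistortPoints(np.array(uv,float).reshape(-1,1,2),K,D)[:,0]
    r=np.c_[n,np.ones(len(n))]@A.T; return o+r*((z-o[2])/r[:,2])[:,None]
def proj(ci,P):
    K,D,A,o=cam(ci); q=(np.asarray(P,float)-o)@A
    return cv2.projectPoints(q,np.zeros(3),np.zeros(3),K,D)[0][:,0]
E
cat > m.py <<'E'
from cell import env
from h import *
for n,px in (("scene",dict(green=(316,243),blue=(320,212))),("side",dict(green=(318,264),blue=(330,298),post=(290,372),therm=(350,325),red=(407,313),a=(360,237),b=(322,235)))):
    z=np.load(n+"0.npz");ci=env.camera_info(n);c=cloud(ci,z['d']);p=z['p'].astype(int)
    for k,(u,v) in px.items(): print(n,k,np.round(c[v,u]),np.round(ray(ci,[(u,v)],34)[0]))
    # refine colours
    for k,m in (("G",(p[...,1]>p[...,0]+50)&(p[...,1]>p[...,2]+20)),("B",(p[...,2]>p[...,0]+60)&(p[...,2]>p[...,1]+30))):
        q,l,s,ce=cv2.connectedComponentsWithStats(m.astype(np.uint8),connectivity=8)
        for i in range(1,q):
            if s[i,4]>5 and 150<ce[i,1]<340 and 220<ce[i,0]<420:
                bc=(s[i,0]+(s[i,2]-1)/2,s[i,1]+(s[i,3]-1)/2); print(n,k,s[i],ce[i].round(1),ray(ci,[bc],34).round(1))
    # crop
    x0,y0=(210,165) if n=="scene" else (290,220)
    cv2.imwrite(f"pics/{n}_crop.png",cv2.resize(z['p'][y0:y0+120,x0:x0+150,::-1],None,fx=5,fy=5,interpolation=cv2.INTER_CUBIC))
    for zlo,zhi in ((40,48),(100,112)):
        m=(c[...,2]>zlo)&(c[...,2]<zhi)&(c[...,0]>400)&(c[...,0]<900)&(abs(c[...,1])<350)
        print(n,zlo,m.sum(),np.percentile(c[m],[1,50,99],axis=0).round())
E
python3 m.py
```

```text
scene green [474. -30.  35.] [473. -33.  34.]
scene blue [ 439. -174.   35.] [ 439. -175.   34.]
scene G [311 219  12  16 148] [316.8 226.7] [[ 459.9 -105.2   34. ]]
scene G [311 241  10   6  18] [315.4 244.2] [[474.8 -30.6  34. ]]
scene B [318 212   6   3   7] [320.9 213.6] [[ 438.8 -169.4   34. ]]
scene 40 2246 [[ 517. -336.   40.]
 [ 615.  -71.   44.]
 [ 888.  119.   48.]]
scene 100 1153 [[ 459. -214.  100.]
 [ 551.  -84.  109.]
 [ 897.  116.  112.]]
side green [474. -41.  32.] [473. -44.  34.]
side blue [ 442. -182.   30.] [ 440. -186.   34.]
side post [ 260. -359.   17.] [ 254. -374.   34.]
side therm [ 450. -277.   14.] [ 440. -296.   34.]
side red [ 594. -304.   21.] [ 585. -316.   34.]
side a [585. -68. 105.] [638.  25.  34.]
side b [558. 114.  10.] [543.  80.  34.]
side G [317 271  14  18 142] [323.3 279.2] [[ 457.3 -111.5   34. ]]
side B [324 295  10   6  19] [328.8 298.2] [[ 437.5 -183.    34. ]]
side 40 1515 [[ 476. -338.   40.]
 [ 613. -176.   43.]
 [ 877.  112.   48.]]
side 100 1061 [[ 455. -217.  100.]
 [ 550. -117.  106.]
 [ 888.   90.  111.]]
```

View pics/side_crop.png

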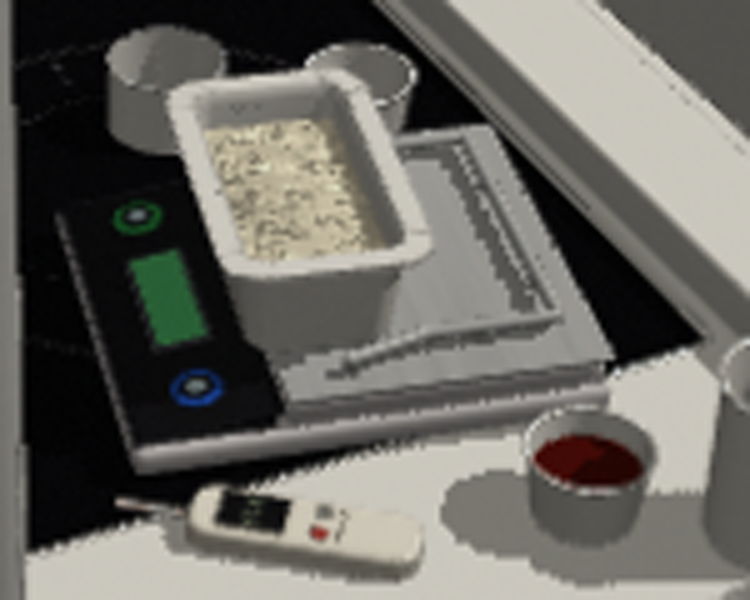

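The crop shows the green eye at (317.4,263.4) and the blue eye at (329.2,297.4) in full-frame pixels. The pan is a little askew and the rail behind it is free. The two cameras differ by several mm, so I'll measure with the wrist camera. First I check for tall obstacles along the swing.

Run:
```python
from cell import env
from h import *
P=[]
for n in("scene","side"):
    z=np.load(n+"0.npz");c=cloud(env.camera_info(n),z['d']);P.append(c[z['d']>0])
P=np.vstack(P);r=np.hypot(P[:,0],P[:,1])
m=(P[:,2]>130)&(P[:,2]<1000)&(r>250)&(r<900)&(P[:,0]>-100)
Q=P[m];b=np.round(Q[:,:2]/60)*60
for k in np.unique(b,axis=0):
    s=(b==k).all(1)
    if s.sum()>8: print(k,s.sum(),Q[s,2].min().round(),Q[s,2].max().round())
s=env.state();A=R.from_euler('xyz',s['tcp_rot']).as_matrix();print(A.round(3))
```

```text
[-120.  240.] 87 670.0 719.0
[-60. 240.] 739 454.0 719.0
[-60. 300.] 320 516.0 666.0
[  0. 240.] 94 656.0 680.0
[ -0. 300.] 144 618.0 660.0
[  0. 360.] 120 586.0 635.0
[  0. 420.] 23 562.0 603.0
[ 60. 240.] 26 653.0 661.0
[ 60. 300.] 286 611.0 651.0
[ 60. 360.] 277 561.0 614.0
[ 60. 420.] 205 527.0 584.0
[ 60. 480.] 151 489.0 542.0
[ 60. 540.] 101 293.0 522.0
[ 60. 600.] 35 442.0 468.0
[120. 240.] 71 655.0 699.0
[120. 300.] 78 615.0 691.0
[120. 360.] 315 565.0 664.0
[120. 420.] 275 521.0 646.0
[120. 480.] 253 298.0 571.0
[120. 540.] 909 210.0 470.0
[120. 600.] 381 336.0 463.0
[180. 480.] 181 480.0 573.0
[180. 540.] 334 294.0 572.0
[180. 600.] 272 302.0 539.0
[180. 660.] 108 212.0 337.0
[ 240. -360.] 5011 130.0 769.0
[ 240. -300.] 893 130.0 758.0
[ 300. -360.] 2279 130.0 781.0
[ 300. -300.] 456 131.0 506.0
[ 360. -360.] 388 758.0 779.0
[ 420. -360.] 255 759.0 774.0
[ 480. -360.] 142 759.0 769.0
[480. 720.] 64 131.0 452.0
[ 540. -360.] 62 758.0 765.0
[ 840. -120.] 679 130.0 202.0
[840. -60.] 763 130.0 207.0
[840.  -0.] 778 130.0 197.0
[840.  60.] 853 130.0 212.0
[840. 120.] 546 130.0 194.0
[ 900. -120.] 496 158.0 246.0
[900. -60.] 694 180.0 303.0
[900.   0.] 826 182.0 304.0
[900.  60.] 760 183.0 261.0
[900. 120.] 603 130.0 243.0
[[-0.975  0.222 -0.   ]
 [ 0.222  0.975 -0.001]
 [ 0.    -0.001 -1.   ]]
```
Path clear inward. Target: TCP about (440,-70), z 260, wrist cam view. Tool final orientation: tool y along scale y. Scale yaw ≈ -0.225. Tool x: either along scale +x (yaw -0.225) or -x (yaw 2.917!). Current yaw 2.918: tool y in world =(0.222,0.975) = scale y axis direction (−sin(-.225), cos) = (0.223,0.975). Wow already aligned. But J6 coupling: as we rotate base from 1.24 to -0.15 keeping yaw, j6 changes by 1.4: j6 -0.106 → ±1.5, in range ±2.69. OK. Alternatively tool x pointing to +x: camera at +x side. With current, camera sits on tool +x = scale -x (robot side), looking forward over. Good: see the pan front & eyes? camera at 74 mm front of TCP tilted toward the TCP. Fine.

The manual's scale: shifts go in units of 25 mm. Converting my numbers, -161 mm is -6.44, -129 mm is -5.16.

```bash
python3 steer.py '[[[-1.28, -0.96, -0.4], 0, 1], [[-2.56, -1.92, -0.8], 0, 1], [[-3.88, -2.92, -1.2], 0, 1], [[-5.16, -3.88, -1.2], 0, 1], [[-6.44, -4.84, -1.2], 0, 1]]'
python3 steer.py '[[[-1.28, -0.96, 0], 0, 1], [[-2.56, -1.92, 0], 0, 1], [[-3.88, -2.92, 0], 0, 1], [[-5.16, -3.88, 0], 0, 1], [[-6.44, -4.84, 0], 0, 1]]'
python3 steer.py '[[[-0.56, -1.52, 0], 0, 1], [[-1.12, -3.04, 0], 0, 1], [[-1.68, -4.52, 0], 0, 1], [[-2.28, -6.04, 0], 0, 1], [[-2.84, -7.56, 0], 0, 1]]'
python3 steer.py '[[[-0.56, -1.52, 0], 0, 1], [[-1.12, -3.04, 0], 0, 1], [[-1.68, -4.52, 0], 0, 1], [[-2.28, -6.04, 0], 0, 1], [[-2.28, -6.04, 0], 0, 1]]'
```

```text
t: 0.52
eef_pos: [269.6, 454.2, 263.8]
tcp_rot: [3.141, 0.0, 2.918]
ft_force: [0.5, 0.3, -0.3]
opening: 0.999
grip_force: 0.0
t: 0.93
eef_pos: [399.8, 300.2, 263.4]
tcp_rot: [-3.142, -0.0, 2.918]
ft_force: [1.3, 0.9, -0.2]
opening: 0.999
grip_force: 0.0
t: 1.35
eef_pos: [426.0, 100.1, 263.4]
tcp_rot: [3.142, -0.0, 2.918]
ft_force: [0.8, 1.2, 0.6]
opening: 1.0
grip_force: 0.0
t: 1.77
eef_pos: [449.1, -63.4, 263.2]
tcp_rot: [-3.141, 0.001, 2.913]
ft_force: [-0.9, 0.5, 0.1]
opening: 1.0
grip_force: 0.0
```

```bash
cat > w.py <<'E'
import sys
from cell import env
from h import *
n=sys.argv[1]
ci=env.camera_info("wrist");s=env.state();p,d=env.read_camera("wrist")
np.savez(n+".npz",p=p,d=d,ci=np.array(ci,dtype=object));cv2.imwrite(f"pics/{n}.png",p[:,:,::-1]);print(s['eef_pos'],s['tcp_rot'],ci['origin'],ci['attitude'],s['t'])
E
python3 w.py w1
```

```text
[449.11269568 -63.44088565 263.24076367] [-3.14061968e+00  6.94068570e-04  2.91300434e+00] [376.49606038 -46.1917412  414.98062336] [2.87452008e+00 4.21206077e-04 1.34294111e+00] 1.7667
```

View pics/w1.png

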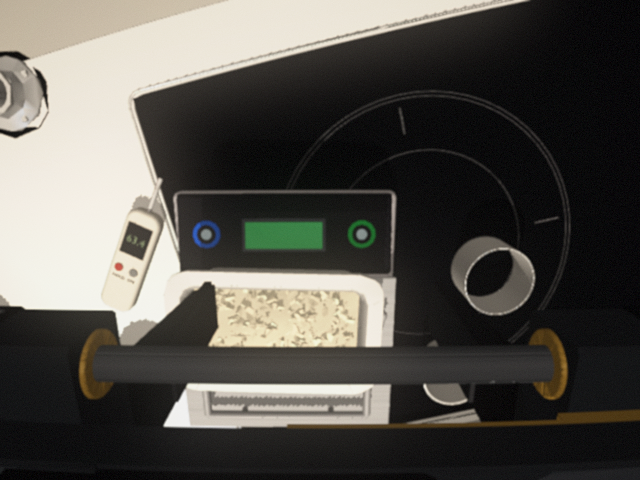

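The wrist view shows the green eye at about (362,234) and the blue eye at about (206,234). The pan's front flange edge is near row 271, from columns 165 to 383. Now I measure these.

```bash
cat > mw.py <<'E'
import sys
from h import *
z=np.load(sys.argv[1]+".npz",allow_pickle=True);ci=z['ci'].item();p=z['p'].astype(int);d=z['d'];c=cloud(ci,d)
E={}
for k,m in (("G",(p[...,1]>p[...,0]+25)&(p[...,1]>p[...,2]+15)),("B",(p[...,2]>p[...,0]+35)&(p[...,2]>p[...,1]+20))):
    q,l,s,ce=cv2.connectedComponentsWithStats(m.astype(np.uint8),connectivity=8)
    for i in range(1,q):
        if s[i,4]>40 and 0.8<s[i,2]/s[i,3]<1.25:
            bc=(s[i,0]+(s[i,2]-1)/2,s[i,1]+(s[i,3]-1)/2); E[k]=ray(ci,[bc],34)[0];print(k,s[i],bc,E[k].round(1),"depth z",np.median(c[l==i][:,2]).round(1))
v=E['G']-E['B'];print("sep",np.linalg.norm(v));yaw=np.arctan2(-v[0],v[1]);S=R.from_euler('z',yaw).as_matrix()
o=(E['G']+E['B'])/2-S@[-85.5,0,34];print("yaw",yaw,"origin",o.round(1))
q=(c-o)@S # scale frame
m=(d>0)&(q[...,2]>100)&(q[...,2]<114)&(abs(q[...,1])<110)&(q[...,0]>-130)&(q[...,0]<100)
f=q[m];print("flange pts",m.sum(),"z",np.median(f[:,2]))
# front edge: lowest x per y bin
ys=np.arange(-65,66,5);e=[(y,np.percentile(f[abs(f[:,1]-y)<2.5][:,0],1)) for y in ys if (abs(f[:,1]-y)<2.5).sum()>3]
e=np.array(e);k=np.polyfit(e[:,0],e[:,1],1);print("front edge x at y=0",k[1].round(1),"pan yaw",-np.arctan(k[0]).round(4),"resid",np.std(e[:,1]-np.polyval(k,e[:,0])).round(2))
g=f[(f[:,0]>k[1]+20)&(f[:,0]<k[1]+60)];print("y extent",np.percentile(g[:,1],[0.5,99.5]).round(1), "x extent",np.percentile(f[:,0],[.5,99.5]).round(1))
pl=q[(d>0)&(abs(q[...,2]-46)<8)&(q[...,0]>-44)&(q[...,0]<115)&(abs(q[...,1])<105)];print("plate z",np.median(pl[:,2]).round(1),"ext",np.percentile(pl,[1,99],axis=0).round(1)[:,:2].tolist())
np.savez("scale.npz",o=o,yaw=yaw)
E
python3 mw.py w1
```

```text
G [347 220  29  29 390] (np.float64(361.0), np.float64(234.0)) [474.8 -32.   34. ] depth z 33.0
B [192 220  29  28 375] (np.float64(206.0), np.float64(233.5)) [ 441.  -175.4   34. ] depth z 33.2
sep 147.28056394816517
yaw -0.23145084425392107 origin [ 541.1 -123.3    0. ]
flange pts 6788 z 109.04200112851746
front edge x at y=0 -72.8 pan yaw -0.0175 resid 0.11
y extent [-90.3  85.4] x extent [-73.5  36.1]
plate z 44.2 ext [[-41.1, -103.2], [114.6, 104.6]]
```

```bash
cat > pos.py <<'E'
from cell import env
from h import *
s=env.state();z=np.load("scale.npz");S=R.from_euler('z',float(z['yaw'])).as_matrix()
print("t",s['t'],"tcp in scale",((s['eef_pos']-z['o'])@S).round(1),"yaw err",((s['tcp_rot'][2]-z['yaw']+1.5708)%3.14159-1.5708).round(4),"F scale",(s['ft_force']@S).round(2))
E
python3 steer.py '[[[0.08, -0.8, 0], 0, 1], [[0.2, -1.56, 0.8], 0.01, 1], [[0.2, -1.56, 2.4], 0.01, 1], [[0.2, -1.56, 2.4], 0.01, 1], [[0.2, -1.56, 2.4], 0.01, 1]]' >/dev/null; python3 pos.py
python3 steer.py '[[[0, 0, 1.6], 0, 1], [[0, 0, 3.2], 0, 1], [[0, 0, 3.96], 0, 1], [[0, 0, 3.96], 0, 1], [[0, 0, 3.96], 0, 1]]' >/dev/null; python3 pos.py; python3 w.py w2; python3 mw.py w2|grep -v ext
```

```text
t 2.2333 tcp in scale [-110.9    4.1  202.9] yaw err -0.0018 F scale [ 0.34 -0.16  0.1 ]
t 2.65 tcp in scale [-109.4    4.   105.5] yaw err -0.0011 F scale [ 0.62  0.95 -0.04]
[435.57899544 -94.32445591 105.49125413] [ 3.14142183e+00 -1.81268210e-04  2.90899292e+00] [363.11174877 -77.00847569 257.28730499] [ 2.87543602e+00 -7.05004613e-04  1.33891700e+00] 2.65
G [445 285  16  13  65] (np.float64(452.5), np.float64(291.0)) [466.1 -23.8  34. ] depth z 32.0
B [168 286  30  27 306] (np.float64(182.5), np.float64(299.0)) [ 434.9 -178.    34. ] depth z 32.2
sep 157.35623297301666
yaw -0.20014892593075195 origin [ 534.3 -117.9    0. ]
flange pts 8206 z 108.85338495454926
front edge x at y=0 -73.8 pan yaw 0.0477 resid 18.76Traceback (most recent call last):
  File "mw.py", line 18, in <module>
    g=f[(f[:,0]>k[1]+20)&(f[:,0]<k[1]+60)];print("y extent",np.percentile(g[:,1],[0.5,99.5]).round(1), "x extent",np.percentile(f[:,0],[.5,99.5]).round(1))
                                                            ~~~~~~~~~~~~~^^^^^^^^^^^^^^^^^^^
    return _quantile_unchecked(
        a, q, axis, out, overwrite_input, method, keepdims, weights)
    return _ureduce(a,
                    func=_quantile_ureduce_func,
    ...<5 lines>...
                    overwrite_input=overwrite_input,
                    method=method)
    r = func(a, **kwargs)
    result = _quantile(arr,
                       quantiles=q,
    ...<2 lines>...
                       out=out,
                       weights=wgt)
    slices_having_nans = np.isnan(arr[-1, ...])
                                  ~~~^^^^^^^^^
IndexError: index -1 is out of bounds for axis 0 with size 0
```

```bash
python3 steer.py '[[[-0.16, -0.12, 0], 0, 1], [[-0.32, -0.24, 0.08], 0, 1], [[-0.48, -0.24, 0.08], 0, 1], [[-0.64, -0.24, 0.08], 0, 1], [[-0.8, -0.24, 0.08], 0, 1]]' >/dev/null; python3 pos.py
python3 steer.py '[[[-0.12, 0, 0], 0, 1], [[-0.24, 0, 0], 0, 1], [[-0.36, 0, 0], 0, 1], [[-0.48, 0, 0], 0, 1], [[-0.6, 0, 0], 0, 1]]' >/dev/null; python3 pos.py
python3 steer.py '[[[-0.12, 0, 0], 0, 1], [[-0.24, 0, 0], 0, 1], [[-0.36, 0, 0], 0, 1], [[-0.48, 0, 0], 0, 1], [[-0.6, 0, 0], 0, 1]]' >/dev/null; python3 pos.py
python3 w.py w3
```

```text
t 3.1167 tcp in scale [-89.4  -2.9 102.8] yaw err -0.0026 F scale [-0.62  0.56 -0.43]
t 3.5333 tcp in scale [-75.   -2.7 102.3] yaw err -0.0023 F scale [-1.84  1.33 -1.09]
t 3.95 tcp in scale [-59.8  -2.8 102.4] yaw err -0.0023 F scale [-1.    0.6   0.03]
[ 482.29228155 -112.29669426  102.4071455 ] [ 3.14148923e+00 -4.52345232e-05  2.90780096e+00] [409.84119913 -94.8631132  254.17612648] [ 2.87532127e+00 -6.52194875e-04  1.33777257e+00] 3.95
```

View pics/w3.png

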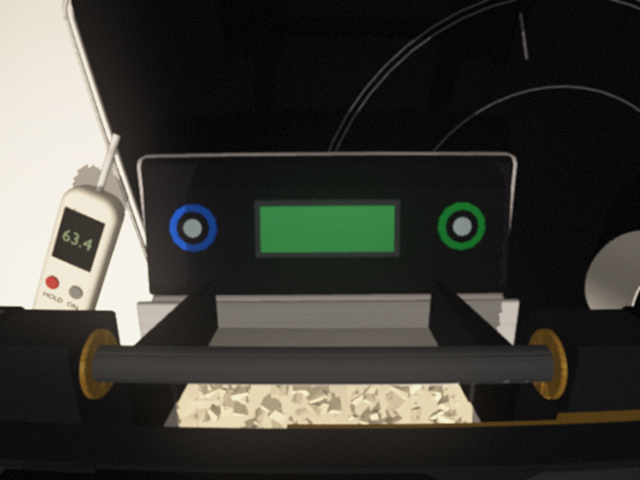

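The fingertips are pushing the pan level. Both eyes are now in clear view, green at (462,226) and blue at (193,228), so I re-measure the scale from closer.

```bash
python3 mw.py w3 2>/dev/null| head -6; python3 steer.py '[[[-0.12, 0, 0], 0, 1], [[-0.24, 0, 0], 0, 1], [[-0.36, 0, 0], 0, 1], [[-0.48, 0, 0], 0, 1], [[-0.6, 0, 0], 0, 1]]' >/dev/null; python3 pos.py
python3 steer.py '[[[-0.12, 0, 0], 0, 1], [[-0.24, 0, 0], 0, 1], [[-0.36, 0, 0], 0, 1], [[-0.48, 0, 0], 0, 1], [[-0.6, 0, 0], 0, 1]]' >/dev/null; python3 pos.py
```

```text
G [ 437  202   49   49 1111] (np.float64(461.0), np.float64(226.0)) [474.8 -32.3  34. ] depth z 33.2
B [ 169  204   49   48 1099] (np.float64(193.0), np.float64(227.5)) [ 441.7 -175.4   34. ] depth z 33.2
sep 146.90385690308707
yaw -0.22737296322765604 origin [ 541.6 -123.1    0. ]
flange pts 1660 z 107.41100117475258
front edge x at y=0 -53.9 pan yaw -0.1565 resid 16.7
t 4.4167 tcp in scale [-45.2  -2.9 102.4] yaw err -0.0064 F scale [-0.58 -0.25  0.07]
t 4.8333 tcp in scale [-30.2  -3.  102.4] yaw err -0.0064 F scale [-1.47  1.64  0.11]
```

To row units: -10 mm is -0.4, -6 mm is -0.24.

```bash
python3 steer.py '[[[-0.08, 0, 0], 0, 1], [[-0.16, 0, 0], 0, 1], [[-0.24, 0, 0], 0, 1], [[-0.32, 0, 0], 0, 1], [[-0.4, 0, 0], 0, 1]]' >/dev/null; python3 pos.py
python3 steer.py '[[[-0.04, 0, 0], 0, 1], [[-0.08, 0, 0], 0, 1], [[-0.12, 0, 0], 0, 1], [[-0.16, 0, 0], 0, 1], [[-0.2, 0, 0], 0, 1]]' >/dev/null; python3 pos.py
python3 - <<'E'
from cell import env
from h import *
for n in("side","scene"):
    p,d=env.read_camera(n);np.savez(n+"1.npz",p=p,d=d)
    x0,y0=(210,165) if n=="scene" else (300,220)
    cv2.imwrite(f"pics/{n}1c.png",cv2.resize(p[y0:y0+120,x0:x0+150,::-1],None,fx=5,fy=5,interpolation=cv2.INTER_CUBIC))
    z=np.load("scale.npz");S=R.from_euler('z',float(z['yaw'])).as_matrix();q=(cloud(env.camera_info(n),d)-z['o'])@S
    m=(d>0)&(abs(q[...,1])<80)&(q[...,2]>98)&(q[...,2]<112)&(q[...,0]<150)&(q[...,0]>-120)
    f=q[m]
    for y in(-60,-30,0,30,60):
        g=f[abs(f[:,1]-y)<6]; print(n,y,len(g),np.percentile(g[:,0],[1,99]).round(1) if len(g)>4 else '')
E
```

```text
t 5.25 tcp in scale [-20.3  -3.1 102.4] yaw err -0.0064 F scale [-1.44  0.46  0.78]
t 5.6667 tcp in scale [-15.4  -3.1 102.4] yaw err -0.0064 F scale [-1.63 -0.07  0.13]
side -60 77 [-29.  102.6]
side -30 28 [  4.2 102.3]
side 0 22 [ 84.5 102.2]
side 30 15 [86.  98.5]
side 60 31 [ 74.7 102.3]
scene -60 20 [ 86.2 103.5]
scene -30 27 [ 18.  102.7]
scene 0 35 [  4.8 103.6]
scene 30 33 [  1.4 103.7]
scene 60 39 [-21.3 103.5]
```

View pics/side1c.png

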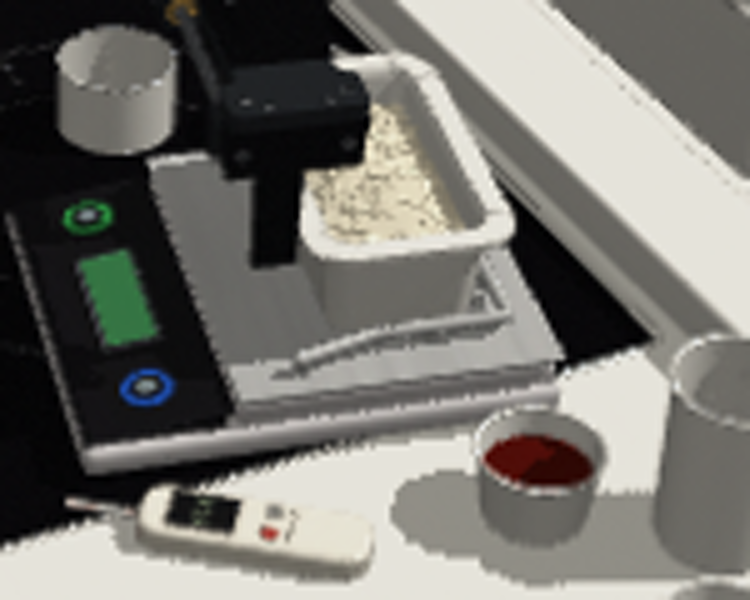

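The pan is square between the side rods. Its back flange edge is at about x=103 and home is 108, so 5 mm remain. I creep on while watching the force.

```bash
python3 steer.py '[[[-0.024, 0, 0], 0, 1], [[-0.048, 0, 0], 0, 1], [[-0.072, 0, 0], 0, 1], [[-0.096, 0, 0], 0, 1], [[-0.12, 0, 0], 0, 1]]' >/dev/null; python3 pos.py
python3 steer.py '[[[-0.016, 0, 0], 0, 1], [[-0.032, 0, 0], 0, 1], [[-0.048, 0, 0], 0, 1], [[-0.064, 0, 0], 0, 1], [[-0.064, 0, 0], 0, 1]]' >/dev/null; python3 pos.py
cat > fl.py <<'E'
from cell import env
from h import *
z=np.load("scale.npz");S=R.from_euler('z',float(z['yaw'])).as_matrix()
for n in("side","scene"):
    p,d=env.read_camera(n);q=(cloud(env.camera_info(n),d)-z['o'])@S
    f=q[(d>0)&(abs(q[...,1])<110)&(q[...,2]>98)&(q[...,2]<112)&(q[...,0]<150)&(q[...,0]>-120)]
    for y in(-60,-30,0,30,60):
        g=f[abs(f[:,1]-y)<6]; print(n,y,np.percentile(g[:,0],[1,99]).round(1),np.median(g[g[:,0]>95][:,2]).round(1))
    print("y",np.percentile(f[f[:,0]>20][:,1],[.5,99.5]).round(1))
E
python3 fl.py
```

```text
t 6.1833 tcp in scale [-12.4  -3.2 102.4] yaw err -0.0064 F scale [-1.22  0.01  0.49]
t 6.6 tcp in scale [-10.8  -3.2 102.4] yaw err -0.0064 F scale [ 0.46  0.52 -0.45]
side -60 [-24.7 106.9] 106.6
side -30 [  9.  106.8] 107.2
side 0 [ 59.  108.3] 106.9
side 30 [ 89.5 106.9] 106.7
side 60 [ 74.4 106.1] 107.3
y [-95.4  84.4]
scene -60 [ 91.4 107.5] 109.9
scene -30 [ 19.6 108.1] 109.4
scene 0 [  9.2 108.2] 109.5
scene 30 [  5.7 108. ] 109.3
scene 60 [-20.9 108.1] 108.9
y [-90.6  88. ]
```

To row units: -0.6 mm is -0.024, -0.9 mm is -0.036.

```bash
python3 steer.py '[[[-0.012, 0, 0], 0, 1], [[-0.024, 0, 0], 0, 1], [[-0.036, 0, 0], 0, 1], [[-0.036, 0, 0], 0, 1], [[-0.036, 0, 0], 0, 1]]' >/dev/null; python3 pos.py
python3 steer.py '[[[0.04, 0, 0], 0, 1], [[0.12, 0, 0], 0, 1], [[0.32, 0, 0], 0, 1], [[0.64, 0, 0], 0, 1], [[1.04, 0, 0], 0, 1]]' >/dev/null; python3 pos.py; python3 fl.py|grep -v y; python3 w.py w4
```

```text
t 7.1167 tcp in scale [ -9.9  -3.2 102.4] yaw err -0.0065 F scale [-0.7  -0.65  0.34]
t 7.5333 tcp in scale [-36.7  -3.  102.3] yaw err -0.0064 F scale [-0.14  0.11  0.59]
side -60 [-50.3 106.2] 106.6
side -30 [  0.3 106.4] 107.4
side 0 [ 37.1 106.9] 107.0
side 30 [ 91.5 108.9] 106.4
side 60 [ 44.5 108.5] 106.0
scene -60 [ 14.5 107.8] 109.9
scene -30 [  3.8 108. ] 109.8
scene 0 [  1.5 108.6] 108.9
scene 30 [  1.  109.2] 109.2
scene 60 [-35.9 108.6] 109.4
[ 504.08019018 -117.38814282  102.43369013] [ 3.14133628e+00 -1.38184646e-03  2.90770733e+00] [ 431.81850615 -100.0153141   254.31172749] [ 2.87664681e+00 -7.98824346e-04  1.33768577e+00] 7.6333
```

View pics/w4.png

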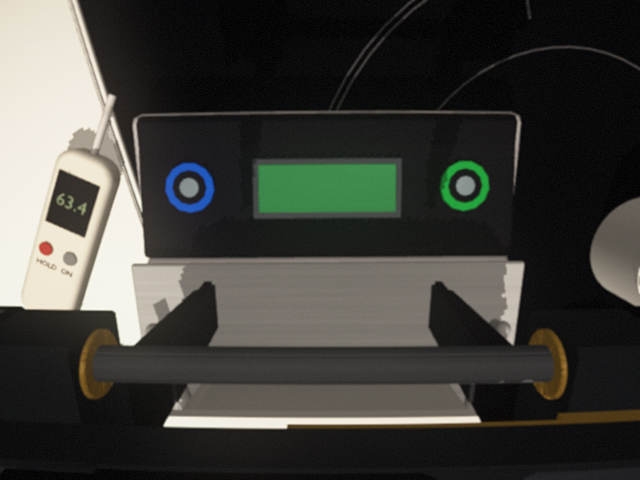

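The view shows the plate in front of the pan clear and the fingers off the pan. Its flange runs from about x=+1 to +108, which is home. The green eye is at (465,186). Now I move over it.

To row units: 77 mm is 3.08, 55 mm is 2.2.

```bash
python3 steer.py '[[[0.64, 0.6, 0.08], 0, 1], [[1.28, 1.36, 0.16], 0, 1], [[1.96, 2.2, 0.24], 0, 1], [[1.96, 3.08, 0.32], 0, 1], [[1.96, 3.08, 0.32], 0, 1]]' >/dev/null; python3 pos.py
for i in 1 2 3 4 5; do python3 steer.py '[[[0, 0, 0], 0, 1], [[0, 0, 0], 0, 1], [[0, 0, 0], 0, 1], [[0, 0, 0], 0, 1], [[0, 0, 0], 0, 1]]' >/dev/null; done; python3 pos.py; python3 fl.py
```

```text
t 8.1 tcp in scale [-85.   76.6  94.4] yaw err -0.0046 F scale [-0.21 -1.12  0.95]
t 10.1833 tcp in scale [-84.5  74.3  94.4] yaw err -0.0064 F scale [ 0.36  0.7  -0.76]
side -60 [ -0.4 108.3] 106.3
side -30 [ -0.8 108.9] 107.2
side 0 [ -1.  106.4] 106.4
side 30 [  0.6 106.6] 106.6
side 60 [  1.9 107.7] 106.7
y [-95.7  85.5]
scene -60 [  0.8 107.5] 109.9
scene -30 [  1. 108.] 109.2
scene 0 [  0.9 108.7] 109.4
scene 30 [  1.5 108.7] 108.8
scene 60 [  1.2 109.3] 109.3
y [-92.5  87. ]
```

Dwelt over 2 s within about 1 mm of the eye, and the pan is still home. Next I draw clear, upward.

To row units: 20 mm is 0.8, -190 mm is -7.6.

```bash
python3 steer.py '[[[0, 0, -1.2], 0, 1], [[0, 0, -2.8], 0, 1], [[0, 0, -4.4], 0, 1], [[0, 0, -6], 0, 1], [[0, 0.8, -7.6], 0, 1]]' >/dev/null; python3 steer.py '[[[0, 0.8, -0.8], 0, 1], [[0, 1.6, -0.8], 0, 1], [[0, 2, -0.8], 0, 1], [[0, 2, -0.8], 0, 1], [[0, 2, -0.8], 0, 1]]' >/dev/null; python3 pos.py; python3 w.py w5
```

```text
t 11.1167 tcp in scale [-84.4 142.8 300.8] yaw err -0.0052 F scale [-1.21 -0.41  0.16]
[491.51815083  35.07841228 300.80208927] [-3.14115599e+00 -1.68045472e-03  2.90906205e+00] [419.30616     52.44492826 452.68259502] [ 2.87701888e+00 -9.41260791e-05  1.33900659e+00] 11.1167
```

View pics/w5.png

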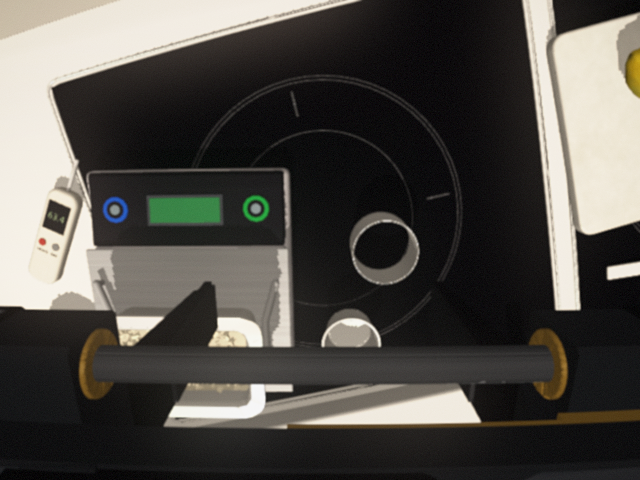

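The pan sits between the rods (right flange edge at column ~265), the neighbours are undisturbed, and the hand is well clear.

```bash
python3 -c "
from cell import env
print(env.job_done())"
```

```text
the job is handed in; nothing more can be done
None
```

The pan measured within about 1 mm of home front to back and square in the rail, the green eye was held for over 2 s from 60 mm above, and the hand ended about 275 mm clear; the job is handed in, but no verdict was returned.

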